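# Mirror the row of plug gauges

## Task

The next inspector works left-handed: move the four plug gauges from the black rack to the brown wooden rack in the reverse order, so that, seen from the robot, the one that stands leftmost in the black rack ends up rightmost in the wooden rack, and so on along the row. Stand each upright on the floor of its own pocket, let go of it, and knock none over on the way.

Things in the scene. Friction and masses are not known exactly. Their poses are not given: they have to be found in the camera images.
- gauge_red_mid (a point): plug gauge with a red handle, standing upright, 70 mm tall: round steel foot 26 mm across and 12 mm high, straight round red handle 22 mm across from 21 to 66 mm above its underside. This point is the gauge's centre, 35 mm above its underside (on the handle); z is up along the gauge. 90 g or a little more or less. Stands on the insert of its own colour at the start.
- gauge_yellow_mid (a point): plug gauge with a yellow handle, standing upright, 70 mm tall: round steel foot 26 mm across and 12 mm high, straight round yellow handle 22 mm across from 21 to 66 mm above its underside. This point is the gauge's centre, 35 mm above its underside (on the handle); z is up along the gauge. 90 g or a little more or less. Stands on the insert of its own colour at the start.
- gauge_green_mid (a point): plug gauge with a green handle, standing upright, 70 mm tall: round steel foot 26 mm across and 12 mm high, straight round green handle 22 mm across from 21 to 66 mm above its underside. This point is the gauge's centre, 35 mm above its underside (on the handle); z is up along the gauge. 90 g or a little more or less. Stands on the insert of its own colour at the start.
- gauge_blue_mid (a point): plug gauge with a blue handle, standing upright, 70 mm tall: round steel foot 26 mm across and 12 mm high, straight round blue handle 22 mm across from 21 to 66 mm above its underside. This point is the gauge's centre, 35 mm above its underside (on the handle); z is up along the gauge. 90 g or a little more or less. Stands on the insert of its own colour at the start.
- home_rack: low black plastic rack, fixed, 60 x 216 x 18 mm, a row of four square pockets 44 mm wide along its y axis: centres at y = +0.078, +0.026, -0.026, -0.078 m, x = 0; floors 6 mm, wall tops 18 mm above its underside. Origin: centre of underside; x points away from the robot, y to its left (within 15 degrees). Holds the gauges at the start; may be left or right of the wooden rack.
- mirror_rack: low brown wooden rack, fixed, 60 x 216 x 18 mm, a row of four square pockets 44 mm wide along its y axis: centres at y = +0.078, +0.026, -0.026, -0.078 m, x = 0; floors 6 mm, wall tops 18 mm above its underside. Origin: centre of underside; x points away from the robot, y to its left (within 15 degrees). Empty at the start; the gauges go here.
- insert_red: red insert, fixed: a thin red plate 43 x 43 x 2 mm lying in one pocket of the black rack, showing round the foot of the red gauge; it stays and so marks where the red gauge stood. Origin: centre of its underside; axes as the rack's.
- insert_yellow: yellow insert, fixed: a thin yellow plate 43 x 43 x 2 mm lying in one pocket of the black rack, showing round the foot of the yellow gauge; it stays and so marks where the yellow gauge stood. Origin: centre of its underside; axes as the rack's.
- insert_green: green insert, fixed: a thin green plate 43 x 43 x 2 mm lying in one pocket of the black rack, showing round the foot of the green gauge; it stays and so marks where the green gauge stood. Origin: centre of its underside; axes as the rack's.
- insert_blue: blue insert, fixed: a thin blue plate 43 x 43 x 2 mm lying in one pocket of the black rack, showing round the foot of the blue gauge; it stays and so marks where the blue gauge stood. Origin: centre of its underside; axes as the rack's.

How it is judged:
By the outcome, as a careful person would: the job done as asked, in the order asked, and still so for the second after the job is handed in, with the robot touching nothing.
It also fails if it takes over 99 s, if anything falls off the work surface, if the arm or the gripper's body presses on something with over 40 N, if the wrist force passes 120 N, or if a joint passes its speed limit or range.

## Robot

A 7-joint arm with a two-finger parallel gripper is mounted at the origin on the work surface; the furniture and walls round the work are solid. World frame = base frame: x ahead of the robot, y to its left, z up, the work surface at z = 0. Lengths are in mm, angles in rad, forces in N, time in s.
With the tool pointing down it reaches from about 400 to 900 mm from the base axis. Payload 5.6 kg.
Tool frame: the origin (TCP) lies midway between the tips of the shut fingers; the grasp point (between the pads) lies 19 mm behind it; z points along the fingers, y is the line along which they close (so a half turn about z gives the same grasp; the last joint's range is limited). The gripper opens to 92 mm and grips with 3 to 60 N. Pads are 20 mm wide; open, the fingers measure 128 mm over their backs; the gripper's body (75 mm by 189 mm) begins 69 mm behind the grasp point.
Start: joints at [-1.152, 0.468, -0.012, 1.603, 0.006, 1.071, -0.056], TCP at [289.654, 581.902, 214.592] pointing down, gripper open.
Joint ranges: [-2.53, 2.53], [-0.31, 2.02], [-1.57, 1.55], [0.28, 2.44], [-1.29, 4.43], [0.15, 1.84], [-2.92, 2.92]. Speed limits (rad/s): [2.57, 2.57, 3.14, 3.14, 3.14, 3.14, 3.14].

## Interface

Orientations are given as a rotation vector (axis times angle).
In Python, from cell import robot, grip, kin, viewer gives the robot as it stands. Calls block until the motion is done:
- robot.movep(position, orientation): joint-space move of the TCP to a pose.
- robot.servo_line(position, feed=150, rotation=None): straight line of the TCP; rotation=None keeps the orientation; feed is the mean speed in mm/s.
- robot.goto_joints(angles): joint-space move.
- grip(opening, newtons=None): opening from 0.0 (shut) to 1.0 (fully open); newtons is the grip in N (None keeps the last); returns when the fingers have stopped.
- robot.hold(seconds).
- kin.ik(position, orientation): joint angles nearest the present ones, or None.
- robot.observe(): the state.
- viewer.read_camera(name): name is "side" or "top" or "wrist"; returns the picture (480x640x3 uint8, red, green, blue); there is no depth.
- viewer.camera_info(name): a dict with "camera_matrix" (3x3 intrinsics, pixels), "R" (3x3) and "t" (3): a world point X has camera coordinates R X + t. Camera axes: x right, y down, z forward; pixel columns grow to the right and rows downward; lengths in mm; the calibration is good to about 2 mm. The wrist camera is an equidistant fisheye: a pixel r from the principal point sees the ray r / f radians off the axis. A picture is of the moment at which its call begins: read the wrist's pose just before it. camera_info takes no time and is no camera call; for the wrist camera it gives the pose at the moment of the call.
A pose or a line that the arm cannot do raises robot.IKError and nothing moves.
- robot.job_done(): hands the job in; it is judged then, once.
Trained networks look in the newest picture that a camera, given by its name, has taken for a name from the list of things; names that differ only in an ending like _2 or _b are one class to them, and where a whole thing is asked for, a point or a joint stands for the part that bears it (a point fixed in the world has none). Each returns a list of dicts, best first, with "confidence" (0 to 1); they miss things now and then, are a little off and sometimes report something else, mostly with a low value. They report only what shows in the picture. A call takes as long as a camera call.
- viewer.silhouettes(name, camera): "mask" (480x640 bool, what is visible of it).
- viewer.pinpoint(name, camera): "at" ([x, y, z] in mm, in the coordinates of the camera as it stood for that picture, good to about 4 mm: a listed point, or the origin of a listed thing).
The state is a dict: "t": time; "joints": joint angles; "joint_velocities": joint speeds; "joint_torque": joint torques, N m; "tcp_pos": TCP position; "tcp_rot": TCP orientation; "contact_force": force on the tool from outside, world axes, zero at the start; "wrist_torque": the same for the moment, N m; "grip_width": opening from 0.0 (shut) to 1.0 (fully open); "grip_force": force on a finger pad.
Only numpy, scipy, OpenCV 4.12 (cv2) and the standard library are available. Lean on these libraries where they do the work, as an engineer would, in place of code of your own. Each camera call takes 0.05 s, during which the arm holds its last target. There are 200 camera calls.

## Working session

There is one attempt and no reset: what is moved stays moved. The work goes in short steps, each a Python script; the robot and the scene stay as the last script left them, time stands still between calls to the robot, and variables do not carry over. Pictures are saved under pics/ and viewed, at most 14 in all, crops included, and the job is handed in when it is done.

```bash
mkdir -p pics; ls; cat > h.py <<'E'
import numpy as np, cv2
from cell import robot, grip, kin, viewer
def snap(c,f=None):
    info=viewer.camera_info(c); im=viewer.read_camera(c)
    if f: cv2.imwrite('pics/'+f,im[:,:,::-1])
    return im,info
def world(p,info): return np.array(info["R"]).T@(np.array(p)-np.array(info["t"]))
def pins(names,c,info):
    for n in names:
        for d in viewer.pinpoint(n,c)[:2]:
            print(c,n,round(d["confidence"],2),world(d["at"],info).round(1))
NAMES=["gauge_%s_mid"%k for k in("red","yellow","green","blue")]+["home_rack","mirror_rack"]+["insert_%s"%k for k in("red","yellow","green","blue")]
E
python3 - <<'E'
from h import *
s=robot.observe();print(s)
for c in("top","side"):
    im,i=snap(c,c+'0.png');print(c,np.array(i["R"]).round(2).tolist(),i["t"])
    pins(NAMES,c,i)
print(robot.observe()["t"])
E
```

```text
pics
{'t': 0.0, 'joints': array([-1.15200953,  0.46837401, -0.01160696,  1.60359537,  0.00599685,
        1.07137764, -0.05628938]), 'joint_velocities': array([-3.07714373e-05, -1.30042018e-04,  1.78790216e-03, -3.52938172e-04,
        5.13557985e-04,  4.55843163e-04, -1.65454934e-03]), 'joint_torque': array([ 3.15450143e-04, -5.20580006e+01, -1.27276345e-02, -2.43740988e+01,
       -5.67405496e-02,  1.72627147e-02,  1.51605204e-04]), 'tcp_pos': array([289.4143325 , 581.38339833, 213.65408514]), 'tcp_rot': array([-7.18959272e-01, -3.05793063e+00,  2.66538315e-03]), 'contact_force': array([-0.35661452, -0.31914689, -0.23652959]), 'wrist_torque': array([ 0.04035512,  0.01677246, -0.01032145]), 'grip_force': 0.0, 'grip_width': 0.9958248490621951}
top [[-0.02, -1.0, -0.01], [-0.99, 0.02, -0.11], [0.11, 0.0, -0.99]] [  -3.96460126  485.45685446 1018.0311915 ]
top gauge_red_mid 0.49 [458.6 131.1  43.5]
top gauge_yellow_mid 0.6 [468.8 190.2  41.4]
top gauge_green_mid 0.8 [490.5 285.4  39.1]
top gauge_blue_mid 0.7 [477.3 240.7  40.1]
top home_rack 0.61 [470.6 214.2   2.4]
top mirror_rack 0.9 [ 4.448e+02 -1.905e+02 -4.000e-01]
top insert_red 0.54 [465.5 136.4   8.7]
top insert_red 0.49 [ 442.1 -193.4   -4.4]
top insert_yellow 0.8 [465.6 188.1   9.5]
top insert_blue 0.52 [475.5 241.5   7.7]
side [[1.0, 0.01, 0.02], [0.03, -0.46, -0.89], [-0.0, 0.89, -0.46]] [-483.64199472   33.98994048 1164.11790249]
side gauge_red_mid 0.58 [455.7 135.4  45.4]
side gauge_yellow_mid 0.71 [465.9 182.2  46.4]
side gauge_yellow_mid 0.36 [484.3 290.7  45.6]
side gauge_green_mid 0.47 [484.7 291.4  47.9]
side gauge_blue_mid 0.7 [472.6 219.4  -3. ]
side home_rack 0.68 [473.  218.2  -2.1]
side mirror_rack 0.97 [ 4.428e+02 -1.946e+02 -2.000e-01]
side insert_red 0.38 [459.  134.6   6.6]
side insert_yellow 0.56 [464.3 185.9   6.9]
side insert_blue 0.41 [470.  241.4   4.5]
side insert_blue 0.4 [473.2 214.2  -2.4]
1.1
```

View pics/top0.png

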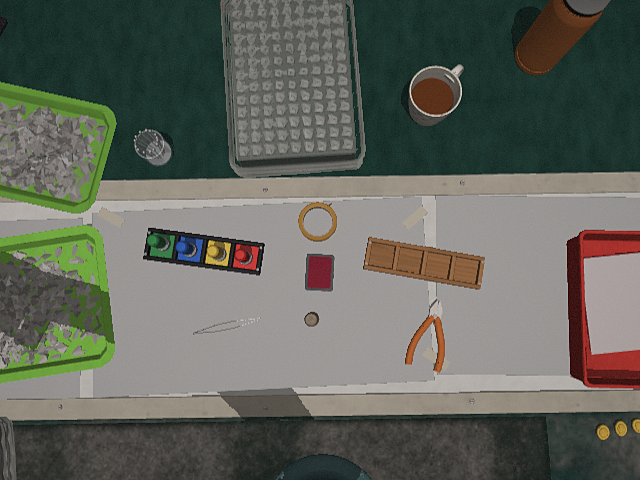

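View pics/side0.png

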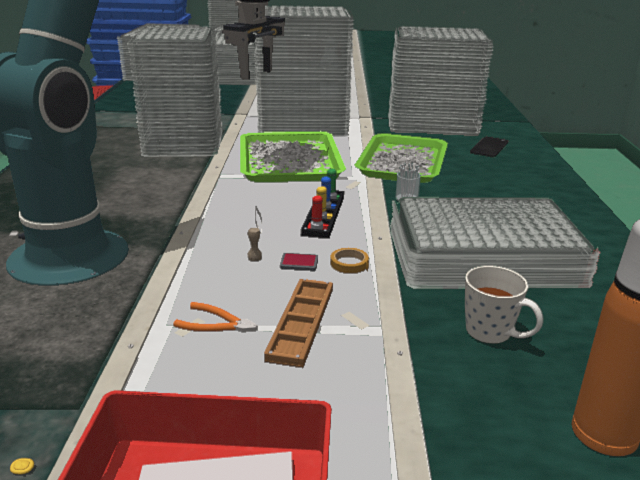

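The top view shows the black rack at about (204,251), with the order from the left green (158,243), blue (187,247), yellow (216,252), red (245,257). The wooden rack is at about (423,262). The side view agrees, so the target from the left is red, yellow, blue, green. Next I'll fit the rack poses and check them from the wrist camera.

```bash
cat >> h.py <<'E'
from scipy.optimize import minimize
from scipy.spatial.transform import Rotation as Ro
def proj(P,info):
    c=np.asarray(P,float)@np.array(info["R"]).T+np.array(info["t"]); K=np.array(info["camera_matrix"])
    if info.get("fish"):
        r=np.hypot(c[:,0],c[:,1]); k=np.arctan2(r,c[:,2])/np.maximum(r,1e-9); q=c[:,:2]*k[:,None]
    else: q=c[:,:2]/c[:,2:]
    return q*[K[0,0],K[1,1]]+K[:2,2]
def rackpts(p,L):
    x,y,a=p; L=np.asarray(L,float); c,s=np.cos(a),np.sin(a)
    return np.c_[x+c*L[:,0]-s*L[:,1], y+s*L[:,0]+c*L[:,1], L[:,2]]
BOX=[[i*30,j*108,z] for i in(-1,1) for j in(-1,1) for z in(0,18)]
def fitrack(mask,info,p0):
    m=mask.astype(np.uint8)
    def cost(p):
        h=cv2.convexHull((proj(rackpts(p,BOX),info)*16).astype(np.int32))
        im=np.zeros_like(m); cv2.fillConvexPoly(im,h,1,shift=4)
        return 1-(im&m).sum()/(im|m).sum()
    r=minimize(cost,p0,method="Nelder-Mead",options=dict(initial_simplex=[p0]+[np.add(p0,d) for d in([8,0,0],[0,8,0],[0,0,.06])]))
    return r.x,r.fun
def down(a): # tool y along rack x, pointing down
    y=np.array([np.cos(a),np.sin(a),0]); z=np.array([0,0,-1.]); return Ro.from_matrix(np.c_[np.cross(y,z),y,z]).as_rotvec()
E
python3 - <<'E'
from h import *
est={}
for c in("top","side"):
    im,i=snap(c)
    for n,p0 in(("home_rack",[472,212,-.18]),("mirror_rack",[444,-192,-.15])):
        m=viewer.silhouettes(n,c)[0]
        mk=m["mask"].copy()
        if n=="home_rack":
            for g in NAMES[:4]+NAMES[6:]:
                for d in viewer.silhouettes(g,c)[:1]:
                    if c=="top": mk|=d["mask"]
        x,f=fitrack(mk,i,p0); print(c,n,round(m["confidence"],2),x.round(3),round(f,3))
        if c=="top": est[n]=x
h=est["home_rack"]
robot.movep([h[0],h[1],260],down(h[2]))
im,i=snap("wrist","w0.png");i["fish"]=True;print(i["camera_matrix"])
pins(NAMES[:4]+["home_rack"]+NAMES[6:],"wrist",i)
print(robot.observe()["joints"],robot.observe()["t"])
o=im.copy()
for y in(78,26,-26,-78):
    q=proj(rackpts(h,[[a*22,y+b*22,18] for a,b in((-1,-1),(-1,1),(1,1),(1,-1))]),i)
    cv2.polylines(o,[q.astype(np.int32)],True,(255,0,255),1)
cv2.imwrite("pics/w0o.png",o[:,:,::-1])
E
```

```text
top home_rack 0.94 [ 4.72515e+02  2.13986e+02 -1.54000e-01] 0.136
top mirror_rack 0.59 [ 4.44305e+02 -1.89768e+02 -1.95000e-01] 0.044
side home_rack 0.91 [ 4.69147e+02  2.13710e+02 -1.49000e-01] 0.526
side mirror_rack 0.71 [ 4.42270e+02 -1.90354e+02 -1.84000e-01] 0.053
[[371.64829954   0.         317.84672538]
 [  0.         371.64829954 237.42058454]
 [  0.           0.           1.        ]]
wrist gauge_red_mid 0.96 [455.6 136.1  45.4]
wrist gauge_red_mid 0.31 [488.8 287.3  41.4]
wrist gauge_yellow_mid 0.81 [467.6 185.1  40.7]
wrist gauge_yellow_mid 0.36 [457.4 137.8  44.9]
wrist gauge_green_mid 0.88 [490.6 286.3  42.6]
wrist gauge_green_mid 0.43 [462.2 140.    6.1]
wrist gauge_blue_mid 0.95 [473.7 241.7  42.1]
wrist home_rack 0.94 [473.7 211.4   1.4]
wrist insert_red 0.74 [479.1 237.7   8.6]
wrist insert_red 0.7 [462.9 138.    7. ]
wrist insert_yellow 0.73 [469.6 185.2   7.3]
wrist insert_yellow 0.57 [473.  239.   42.4]
wrist insert_green 0.67 [485.4 293.5   6.4]
wrist insert_green 0.38 [462.9 139.4   7.4]
wrist insert_blue 0.88 [478.1 239.6   7.4]
[-0.8266574   0.19569782  0.3877558   1.89233057 -0.08390444  1.06933353
 -0.55928531] 4.225
```

View pics/w0o.png

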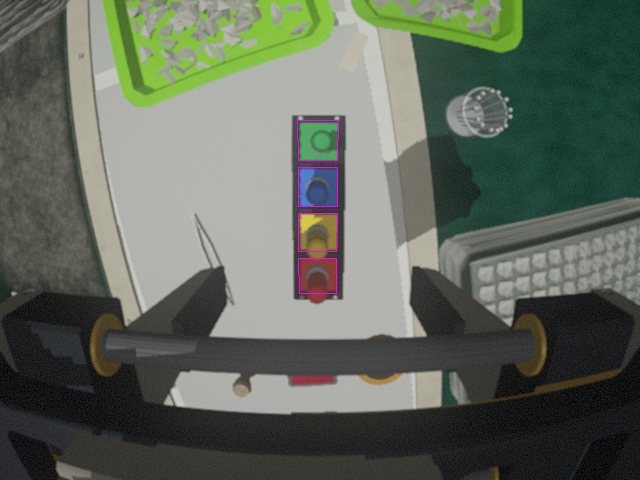

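The overlay fits the black rack: pockets at (318,140), (318,188), (318,232) and (318,276), all gauges upright. The networks' gauge points agree with it to within 5 mm. I'll carry red first and check the wooden rack from close up before lowering it.

```bash
cat >> h.py <<'E'
HOME=(472.5,214,-.154)
def pick(xy):
    r=down(HOME[2]); grip(1.0)
    robot.servo_line([*xy,150],feed=300,rotation=r); robot.servo_line([*xy,34],feed=120)
    grip(0.0,20); s=robot.observe(); print("grip",s["grip_width"],s["grip_force"],s["tcp_pos"].round(1))
    robot.servo_line([*xy,150],feed=150); print("lifted",robot.observe()["grip_width"])
def place(M,y):
    p=rackpts(M,[[0,y,0]])[0][:2]
    robot.servo_line([*p,150],feed=250,rotation=down(M[2]))
    robot.servo_line([*p,50],feed=120); robot.servo_line([*p,33],feed=30); robot.hold(.2)
    s=robot.observe(); print("placed",s["tcp_pos"].round(1),s["contact_force"].round(1),s["grip_width"])
    grip(1.0); robot.servo_line([*p,150],feed=120); print(robot.observe()["t"])
E
python3 - <<'E'
from h import *
pick((456.5,136.5))
M=(443.5,-190,-.19)
p=rackpts(M,[[0,78,0]])[0][:2]
robot.servo_line([*p,150],feed=250,rotation=down(M[2]))
robot.hold(.3)
im,i=snap("wrist");i["fish"]=True
pins(["mirror_rack","gauge_red_mid"],"wrist",i)
for y in(78,26,-26,-78):
    q=proj(rackpts(M,[[a*22,y+b*22,18] for a,b in((-1,-1),(-1,1),(1,1),(1,-1))]),i)
    cv2.polylines(im,[q.astype(np.int32)],True,(255,0,255),1)
cv2.imwrite("pics/w1.png",im[:,:,::-1])
im,i=snap("top");pins(["gauge_red_mid"],"top",i)
for y in(78,26,-26,-78):
    q=proj(rackpts(M,[[a*22,y+b*22,18] for a,b in((-1,-1),(-1,1),(1,1),(1,-1))]),i)
    cv2.polylines(im,[(q*16).astype(np.int32)],True,(255,0,255),1,shift=4)
cv2.imwrite("pics/t1.png",cv2.resize(im[200:340,330:520],None,fx=4,fy=4)[:,:,::-1])
s=robot.observe();print(s["t"],s["tcp_pos"],s["grip_width"],s["grip_force"])
E
```

```text
grip 0.2323017161883658 19.99970208024024 [456.6 136.5  34. ]
lifted 0.23331133559306597
wrist gauge_red_mid 0.73 [ 458.9 -113.1  158.8]
9.8417 [ 458.26841403 -113.29747215  150.03694528] 0.23102092254555964 19.99957452644594
```

View pics/w1.png

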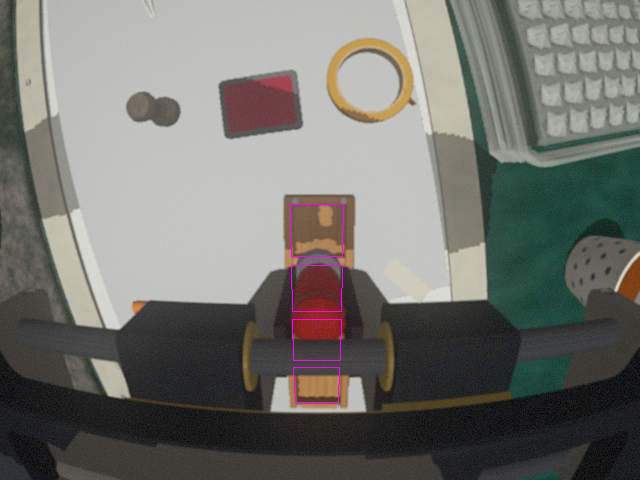

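View pics/t1.png

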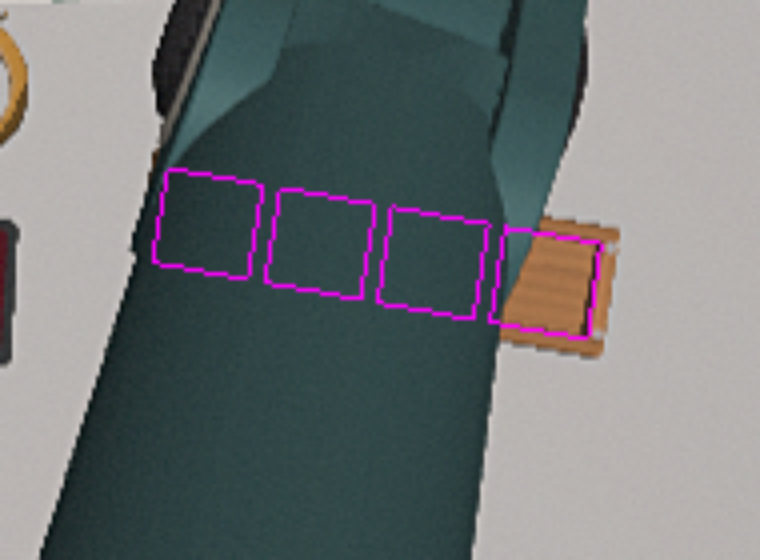

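The wrist view shows the rack's left pocket at (318,230) within about 2 px of my estimate, and red held straight at (320,300). The top view's visible pocket at right also lines up. I'll place red and continue with yellow.

```bash
python3 - <<'E'
from h import *
M=(444.5,-190,-.19)
place(M,78)
im,i=snap("wrist","w2.png");i["fish"]=True; pins(["gauge_red_mid"],"wrist",i)
robot.servo_line([468,80,180],feed=300,rotation=down(-.154)); 
im,i=snap("wrist","w3.png");i["fish"]=True; pins(["gauge_yellow_mid","gauge_blue_mid","gauge_green_mid"],"wrist",i)
im,i=snap("top","t3.png"); pins(["gauge_red_mid","mirror_rack"],"top",i)
print(rackpts(M,[[0,78,0]]))
E
```

```text
placed [ 459.4 -113.4   33.1] [-0.1 -0.1 -1.3] 0.2301735532273508
14.225
wrist gauge_red_mid 0.69 [ 458.2 -116.    42.2]
wrist gauge_yellow_mid 0.27 [473.8 208.8  -1.3]
wrist gauge_blue_mid 0.58 [473.5 238.8  45.6]
top gauge_red_mid 0.54 [ 458.2 -116.5   41.9]
top mirror_rack 0.78 [ 440.8 -194.4   -1.2]
[[ 459.23099381 -113.40366966    0.        ]]
```

View pics/w2.png

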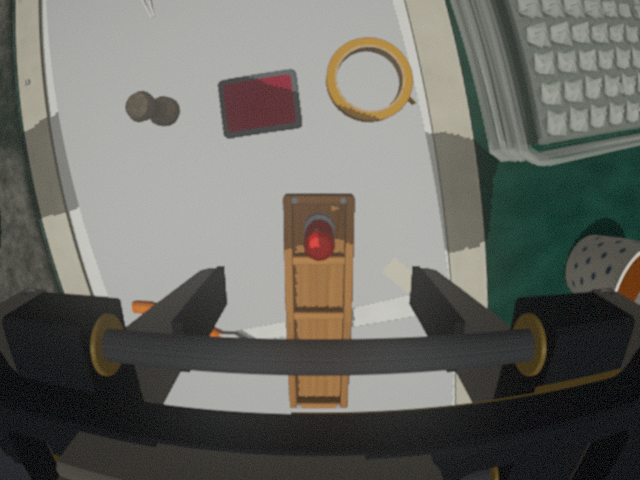

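Red stands upright in the leftmost wooden pocket, foot at (319,222) and clear of the walls. Now the other three.

```bash
python3 - <<'E'
from h import *
M=(444.5,-190,-.19)
for xy,y in(((467.6,185.5),26),((474.5,241),-26),((489,287.5),-78)):
    pick(xy)
    s=robot.observe()
    if not .18<s["grip_width"]<.3: print("bad grip"); break
    place(M,y)
    snap("wrist","p%d.png"%y)
robot.servo_line([400,120,200],feed=300)
im,i=snap("top"); pins(NAMES[:4],"top",i)
cv2.imwrite("pics/end.png",cv2.resize(im[200:320,130:520],None,fx=2,fy=2)[:,:,::-1])
im,i=snap("side"); cv2.imwrite("pics/ends.png",cv2.resize(im[150:380,220:400],None,fx=2.5,fy=2.5)[:,:,::-1])
print(robot.observe()["t"])
E
```

```text
grip 0.23201981676745706 19.999491649095944 [467.6 185.5  34. ]
lifted 0.23127828059464078
placed [ 449.5 -164.5   33.1] [ 0.8 -0.2 -1.3] 0.23207724046856584
24.9917
grip 0.23160416372984316 19.99511915288167 [474.5 241.   34. ]
lifted 0.23254601885693718
placed [ 439.7 -215.6   33.1] [-0.1 -0.4 -1.1] 0.23105310185138417
35.9833
grip 0.23329599530211642 19.99950517574689 [488.9 287.5  34. ]
lifted 0.23600388996036922
placed [ 429.9 -266.7   33.1] [ 0.3  0.6 -0.3] 0.23350726471616406
47.6917
top gauge_red_mid 0.45 [ 460.1 -113.    40.1]
top gauge_yellow_mid 0.66 [ 450.6 -160.3   40.4]
top gauge_green_mid 0.51 [ 435.9 -263.6   38.8]
top gauge_blue_mid 0.73 [ 443.1 -216.9   40.3]
49.4917
```

View pics/end.png

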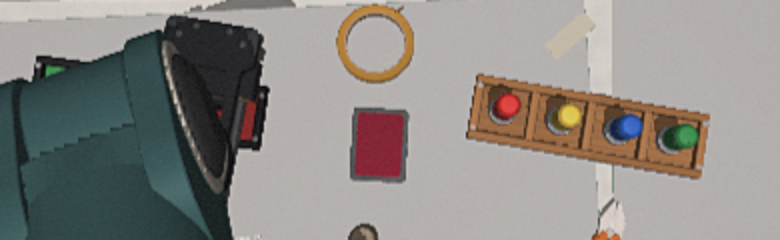

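View pics/ends.png

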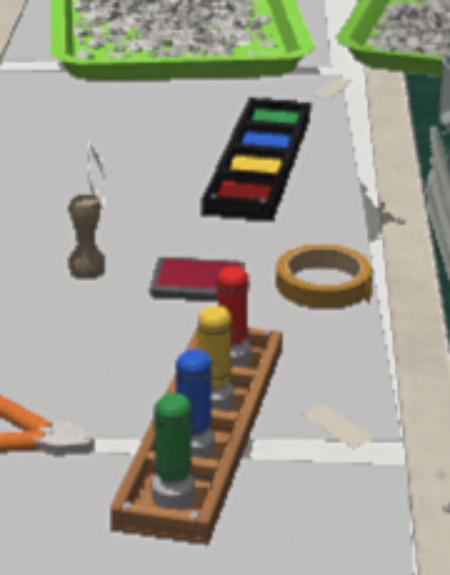

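View pics/p-78.png

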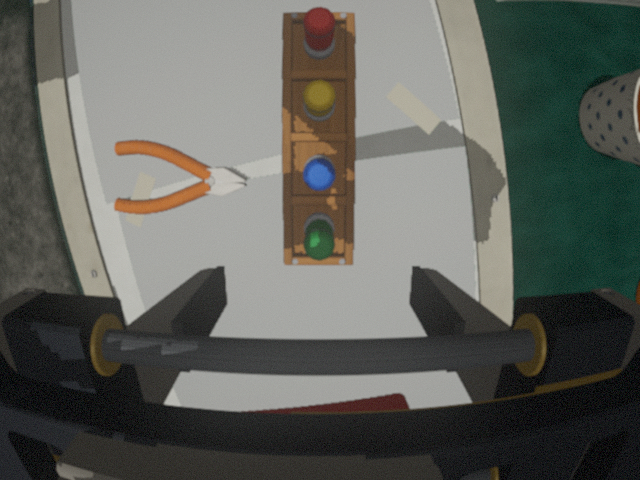

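The wrist and side pictures show all four upright with their feet inside their own pockets. From the left they stand red (319,40), yellow (319,98), blue (319,173), green (319,235), which is the reverse of the inserts in the black rack. The gripper is clear, so I'm handing in.

```bash
python3 -c "
from h import *
print(robot.job_done())"
```

```text
the job is handed in; nothing more can be done
None
```

The job is handed in: all four gauges stand upright and released in the wooden rack in reverse order (from the left: red, yellow, blue, green), about 50 s into the 99 s limit, though no verdict was shown.

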